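# Hang the clean-parts pail on the drip stand with the lifting hook

## Task

The small white enamel pail holds freshly degreased brass ferrules, so the gripper and arm must not touch it: take the orange-handled lifting hook from its grey rest, catch the pail's wire bail with it, and hang the pail by its bail in the hook of the blue drip stand. The stand's hook has been left at an unknown height, so find it by touch or sight: do not press hard on the stand, set the pail down on it gently, and do not tip the pail over. Then draw the lifting hook clear, hang it back in its rest and leave the mug, screwdriver and brass crook alone.

Things in the scene. Friction and masses are not known exactly. Their poses are not given: they have to be found in the camera images.
- pail: White enamel pail, loose, 72 mm wide at the rim, 50 mm high, 0.22 to 0.39 kg, origin at the centre of its underside, z up. Its bail is a stiff, fixed (not folding) arch of 6 mm dark wire in the pail's y-z plane: legs at y = -37 and +37 mm.
- pail_bail (a point): Middle of the bail's straight level top bar, which runs along y from -30 to +30 mm; wire centre, 102 mm above the pail's underside. Axes as the pail's.
- tool: Lifting hook, loose, 0.18 kg: orange handle over two parallel upturned J prongs of 6 mm steel wire at y = -16 and +16 mm. Origin midway between the prongs, at the bottom of their bends (wire centre), z up. Each prong: stem at x = -15 mm, bend at z = 0, tip at x = +17 mm ending 21 mm above the origin; mouth 24 mm wide, open upward.
- tool_handle (a point): Centre of the tool's handle block, 92.5 mm above the tool's origin: 18 mm (x) by 80 mm (y) by 45 mm (z); take it from above across its 18 mm. Its underside is 70 mm above the origin; between the two prongs there is nothing below it. Above z = 62 mm the stems slant in under the handle.
- rest: Grey rest for the lifting hook, fixed, origin on the table at its centre. Two posts at y = -36 and +36 mm (20 mm wide, 46 mm along x) carry the ends of the handle on shelves 85 mm above the table, between lips 8 mm high and 28 mm apart along x, with end stops at y = -46 and +46 mm. The prongs hang in the 52 mm gap between the posts.
- rest_home (a point): Where the tool's origin is when it hangs home in the rest, axes parallel: 15 mm above the table.
- stand: Blue telescopic drip stand, fixed; origin on the table straight below the seat (lowest point) of its hook. The hook, 7 mm steel wire at y = 0, comes from the post toward -x, dips into the seat and turns up at x = -16 mm. A bar along y seats from above between x = -12 and +13 mm. Seat surface 128 to 188 mm above the table, not measured.
- stand_post (a point): Foot of the stand's post, at x = +85 mm from the stand's origin. The base plate is 10 mm thick, x = +20 to +150 mm, 80 mm wide. The hook's tip ends 18 mm above the seat surface, its straight level arm (x = +22 to +85 mm) has its top 15 mm above it. A bail hung in the seat has its wire centre about 3 mm above the surface.
- mug: White mug, loose bystander, 68 mm wide, 70 mm high, origin at the centre of its underside.
- screwdriver: Blue-handled screwdriver lying on the bench, loose bystander, 150 mm long, along its own x.
- crook: Brass U-shaped tuning crook lying flat on the bench, loose bystander, 92 mm by 64 mm, 16 mm high, bend toward its own -x.
Mind the look-alikes: they are no part of the job. Several things have the shape of the tool; the one meant has the colours described above.

How it is judged (in metres and radians):
On the way, in this order (a step that is already met when the one before it is completed fails the run):
1. the lifting hook carries the pail clear of the bench (contact force between pail and tool above 1 N and height (world z) of pail above 0.03 m), for 0.2 s.
2. the pail hangs in the stand's hook and the lifting hook no longer touches it (contact force between pail and stand above 1 N and horizontal distance between pail_bail and stand below 0.016 m and height (world z) of pail above 0.018 m and angle between pail's own z axis and vertical below 0.25 rad and contact force between pail and tool below 0.1 N), for 0.2 s.
At the end, for the whole second after the job is handed in: The pail hangs at rest by its bail in the stand's hook (bail within 16 mm of the seat's axis, underside 18 mm or more above the bench, tilt under 0.25 rad), free of the lifting hook, which is at rest at home in its rest (within 15 mm, 12 mm sideways, tilt under 0.15 rad) (all of step 2 and linear speed of pail below 0.05 m/s and distance between tool and rest_home below 0.015 m and horizontal distance between tool and rest_home below 0.012 m and angle between tool's own z axis and vertical below 0.15 rad and linear speed of tool below 0.03 m/s); the robot touches nothing.
It fails at once if the gripper or arm touches the pail (contact force between any of the fingers, the arm and pail above 0.5 N).
It fails at once if the pail is tipped by more than 0.7 rad (angle between pail's own z axis and vertical above 0.7 rad).
It fails at once if the robot, the lifting hook or the pail presses or bangs on the stand with more than 40 N (contact force between any of tool, the fingers, the arm, pail and stand above 40 N).
It fails at once if a bystander is moved by more than 25 mm (distance of any of mug, screwdriver, crook from where it was at the start of the episode above 0.025 m).
It also fails if it takes over 72 s, if anything falls off the work surface, if the arm or the gripper's body presses on something with over 40 N, if the wrist force passes 120 N, or if a joint passes its speed limit or range.

## Robot

A 7-joint arm with a two-finger parallel gripper is mounted at the origin on the work surface. World frame = base frame: x ahead of the robot, y to its left, z up, the work surface at z = 0. Lengths are in m, angles in degrees, forces in N, time in s.
With the tool pointing down it reaches from about 0.4 to 0.875 m from the base axis. Payload 6.5 kg.
Tool frame: the origin (TCP) lies at the very end of the fingers, on their centre line; the grasp point (between the pads) lies 19 mm behind it; z points along the fingers, y is the line along which they close (so a half turn about z gives the same grasp; the last joint's range is limited). The gripper opens to 85 mm and grips with 20 to 120 N. Pads are 22 mm wide; open, the fingers measure 114 mm over their backs; the gripper's body (76 mm by 85 mm) begins 54 mm behind the grasp point. The pads swing forward as they close: fully open they stand 13 mm farther back than shut.
Start: joints at [-70.428, 30.733, -0.252, 88.115, 0.149, 61.152, -4.079], TCP at [0.258, 0.597, 0.231] pointing down, gripper open.
Joint ranges: [-154.64, 154.64], [-21.42, 123.67], [-72.66, 72.17], [13.99, 137.28], [-74.86, 254.86], [10.95, 109.41], [-158.01, 158.01]. Speed limits (degrees/s): [136.94, 136.94, 180, 180, 180, 180, 180].

## Interface

Orientations are given as a 3x3 rotation matrix whose columns are the frame's x, y, z axes.
In Python, from plant import bot gives the robot as it stands.
- The arm moves only by the tool play_rows, never from a script. Its argument "increments" is a list of rows, each an object of numbers: "x", "y", "z": the shift along the tool's x, y, z in m; "yaw": the turn about the tool's z in degrees. A call has 1 to 20 rows; each row is the pose to reach, as a shift and turn from the pose commanded when the call began, along the tool's axes at that moment; what a row does not reach only later rows make up. A row lasts 1/10 s, in which the tool goes at most 50 mm and 8.59 degrees, less where a joint would pass 70% of its speed; a pose out of reach is approached as far as the arm can. A call with a gripper value outside its range is refused whole. "hand" is the opening, from 0 (shut) to 1 (fully open), set as the call begins (left out, the last holds). The fingers move at their own pace and stop on an object; "force" is the grip in N (left out, the last holds). Time passes only in rows, so rows that repeat a pose let the fingers close. It gives the time, the measured TCP pose, the force, the opening and the grip force at its end, in the units of the state.
- bot.observe(): the state, without advancing time (a new reading comes with each control period).
- bot.grab_frame(name): name is "side" or "top"; returns a dict with "image" (480x640x3 uint8, red, green, blue), "mtx" (3x3 intrinsics, pixels), "k1" (the pictures are not rectified: a ray, as slopes to the right and down, at radius r is drawn at 1 + k1 r^2 times it, then the intrinsics apply), "rvec" (rotation vector, rad) and "tvec" (3), from world to camera coordinates, as OpenCV has them. Camera axes: x right, y down, z forward; pixel columns grow to the right and rows downward; lengths in m; the calibration is good to about 2 mm. A picture is of the moment at which its call begins. There is no depth.
- bot.hand_in(): hands the job in; it is judged then, once.
Trained networks look in a picture, given as the dict that the camera call returned (one of the last four; its "shot" number tells which), for a name from the list of things; names that differ only in an ending like _2 or _b are one class to them, and where a whole thing is asked for, a point or a joint stands for the part that bears it (a point fixed in the world has none). Each returns a list of dicts, best first, with "confidence" (0 to 1); they miss things now and then, are a little off and sometimes report something else, mostly with a low value. They report only what shows in the picture. A call takes as long as a camera call. They do not tell look-alikes from the thing itself.
- bot.look_for(picture, query): "location" ([column, row] in pixels, amid what is visible of it).
The state is a dict: "time_s": time; "joint_pos": joint angles; "joint_velocities": joint speeds; "joint_efforts": joint torques, N m; "ee_pos": TCP position; "ee_rot": TCP orientation; "ft_force": force on the tool from outside, world axes, zero at the start; "torque": the same for the moment, N m; "finger_gap": opening from 0.0 (shut) to 1.0 (fully open); "grasp_force": force on a finger pad.
Only numpy, scipy, OpenCV 4.12 (cv2) and the standard library are available. Lean on these libraries where they do the work, as an engineer would, in place of code of your own. Each camera call takes 0.05 s, during which the arm holds its last target. There are 200 camera calls.

## Working session

There is one attempt and no reset: what is moved stays moved. The work goes in short steps, Python scripts to look and compute and a tool call to move; the robot and the scene stay as the last step left them, time stands still between calls to the robot, and variables do not carry over. Pictures are saved under pics/ and viewed, at most 10 in all, crops included, and the job is handed in when it is done.

Besides the shell and the picture viewer there is one more tool, called after ">>>" as name([rows], argument=value, ...), one row to a line, values as JSON. play_rows: Moves the arm, as the interface text tells. Its arguments: {"type":"object","properties":{"increments":{"type":"array","items":{"type":"object","properties":{"x":{"type":"number"},"y":{"type":"number"},"z":{"type":"number"},"yaw":{"type":"number"}}}},"hand":{"type":"number"},"force":{"type":"number"}},"required":["increments"]}

```bash
mkdir -p pics; cat > h.py <<'E'
import numpy as np, cv2
from plant import bot
def cam(f):
    R=cv2.Rodrigues(np.array(f["rvec"],float))[0]; t=np.array(f["tvec"],float).ravel(); K=np.array(f["mtx"],float)
    return R,t,K,np.array([float(f["k1"]),0,0,0])
def ray(f,uv):
    R,t,K,d=cam(f)
    p=cv2.undistortPoints(np.array(uv,float).reshape(1,1,2),K,d).ravel()
    v=R.T@np.array([p[0],p[1],1]); return -R.T@t, v/np.linalg.norm(v)
def at_z(f,uv,z):
    o,v=ray(f,uv); return o+v*(z-o[2])/v[2]
def tri(f1,u1,f2,u2):
    o1,v1=ray(f1,u1);o2,v2=ray(f2,u2)
    s=np.linalg.lstsq(np.c_[v1,-v2],o2-o1,rcond=None)[0]
    a=o1+s[0]*v1;b=o2+s[1]*v2; return (a+b)/2,np.linalg.norm(a-b)
def proj(f,P):
    R,t,K,d=cam(f)
    return cv2.projectPoints(np.array(P,float).reshape(-1,1,3),np.array(f["rvec"],float),t,K,d)[0].reshape(-1,2)
def save(f,n,box=None,s=1):
    im=f["image"][:,:,::-1]
    if box: im=im[box[1]:box[3],box[0]:box[2]]
    cv2.imwrite("pics/"+n,cv2.resize(np.ascontiguousarray(im),None,fx=s,fy=s,interpolation=cv2.INTER_CUBIC))
E
python3 - <<'E'
from h import *
np.set_printoptions(precision=3,suppress=True)
fs=bot.grab_frame("side"); ft=bot.grab_frame("top")
import pickle; pickle.dump((fs,ft),open("f0.pkl","wb"))
save(fs,"s0.png");save(ft,"t0.png")
for n,f in(("side",fs),("top",ft)):
    print(n,"cam",ray(f,(320,240)))
    for q in "pail pail_bail tool tool_handle rest stand stand_post mug screwdriver crook".split():
        print(q,[(np.round(d["location"]).tolist(),round(d["confidence"],2)) for d in bot.look_for(f,q)])
s=bot.observe();print(s["ee_pos"],s["ee_rot"],s["finger_gap"],s["time_s"])
E
```

```text
side cam (array([ 0.235, -0.866,  1.133]), array([ 0.203,  0.673, -0.712]))
pail [([345.0, 274.0], 0.95)]
pail_bail [([398.0, 253.0], 0.73), ([344.0, 274.0], 0.69)]
tool [([355.0, 212.0], 0.84), ([284.0, 180.0], 0.79), ([296.0, 203.0], 0.74), ([236.0, 201.0], 0.74), ([244.0, 229.0], 0.64)]
tool_handle [([241.0, 198.0], 0.93), ([357.0, 212.0], 0.74), ([299.0, 205.0], 0.69), ([247.0, 232.0], 0.68), ([288.0, 181.0], 0.58), ([410.0, 297.0], 0.44)]
rest [([298.0, 227.0], 0.95)]
stand [([387.0, 363.0], 0.57)]
stand_post [([390.0, 362.0], 0.74)]
mug [([398.0, 253.0], 0.79)]
screwdriver [([407.0, 294.0], 0.81)]
crook [([286.0, 286.0], 0.82)]
top cam (array([0.409, 0.083, 0.991]), array([ 0.119,  0.016, -0.993]))
pail [([356.0, 217.0], 0.83)]
pail_bail [([355.0, 217.0], 0.91)]
tool [([232.0, 313.0], 0.91), ([171.0, 318.0], 0.86), ([235.0, 243.0], 0.67), ([149.0, 240.0], 0.6), ([247.0, 164.0], 0.58)]
tool_handle [([230.0, 316.0], 0.91), ([152.0, 239.0], 0.66), ([169.0, 316.0], 0.61), ([246.0, 169.0], 0.55)]
rest [([249.0, 249.0], 0.93)]
stand [([484.0, 217.0], 0.84)]
stand_post [([481.0, 220.0], 0.74)]
mug [([343.0, 144.0], 0.74)]
screwdriver [([397.0, 160.0], 0.56)]
crook [([360.0, 291.0], 0.87), ([479.0, 218.0], 0.46)]
[0.258 0.597 0.231] [[-0.918  0.397  0.   ]
 [ 0.397  0.918 -0.   ]
 [-0.    -0.    -1.   ]] 0.9973916652024769 1.1
```

View pics/s0.png

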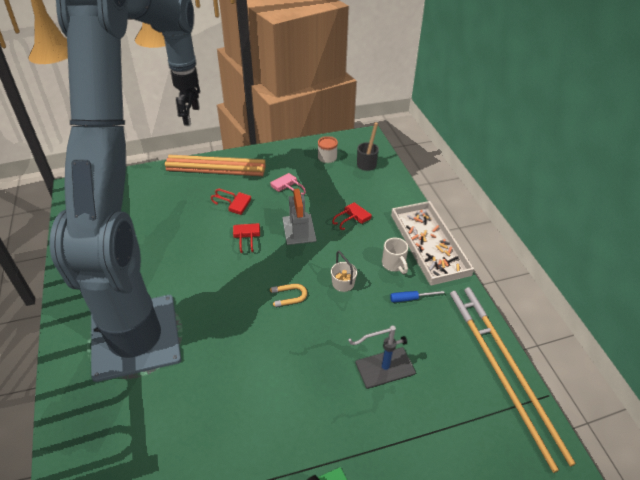

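View pics/t0.png

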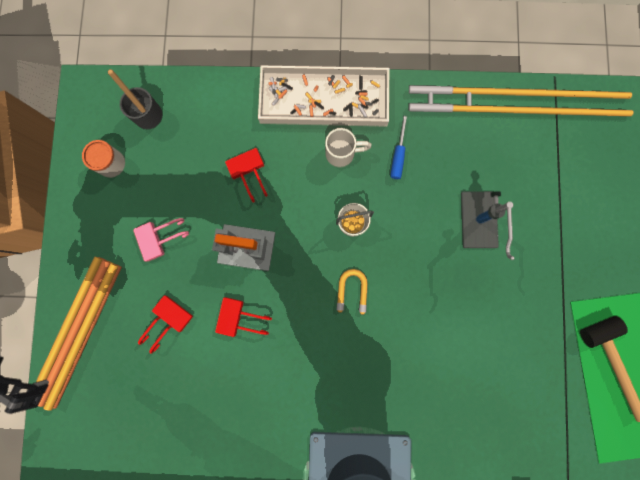

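The top view shows the orange-handled hook sitting in the grey rest at about (236,243), or (298,205) in the side view. The look-alikes are red at (247,164), (231,316) and (170,318), and pink at (150,240). The pail is at (354,219), and the stand at (484,217) has its hook at about x 511, from row 205 to 258. My choice is the orange one in the rest. I'll check that in a close crop.

```bash
python3 - <<'E'
import pickle,cv2,numpy as np
fs,ft=pickle.load(open("f0.pkl","rb"))
def c(f,x,y,w=80,h=60): return cv2.resize(np.ascontiguousarray(f["image"][y:y+h,x:x+w,::-1]),(400,300),interpolation=cv2.INTER_CUBIC)
m=np.vstack([np.hstack([c(ft,205,215),c(fs,262,185)]),np.hstack([c(ft,315,185),c(fs,305,240)])])
cv2.imwrite("pics/m0.png",m)
m=np.hstack([c(ft,455,195,80,80*3//4),c(fs,343,323)]);m=np.vstack([m,np.hstack([c(ft,460,185,80,60),c(fs,343,310,80,60)])])
cv2.imwrite("pics/m1.png",m)
E
```

```text
(no output)
```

View pics/m0.png

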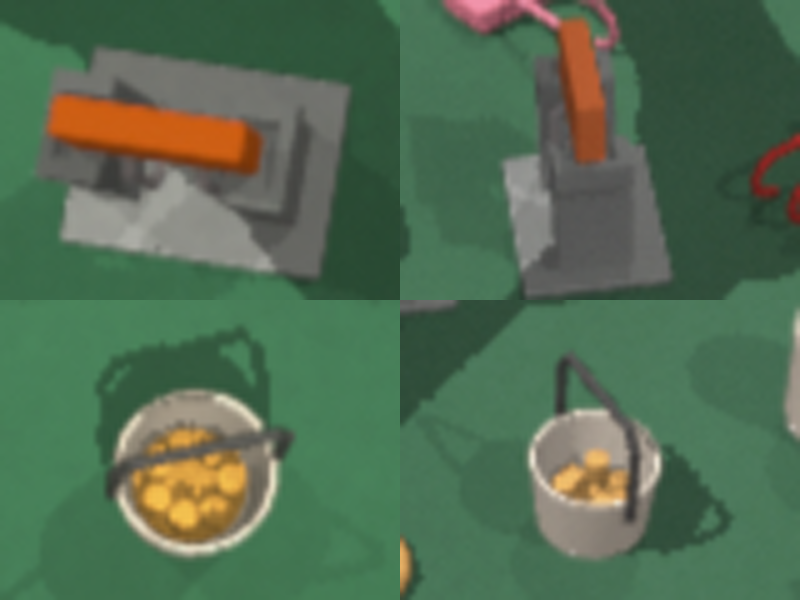

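View pics/m1.png

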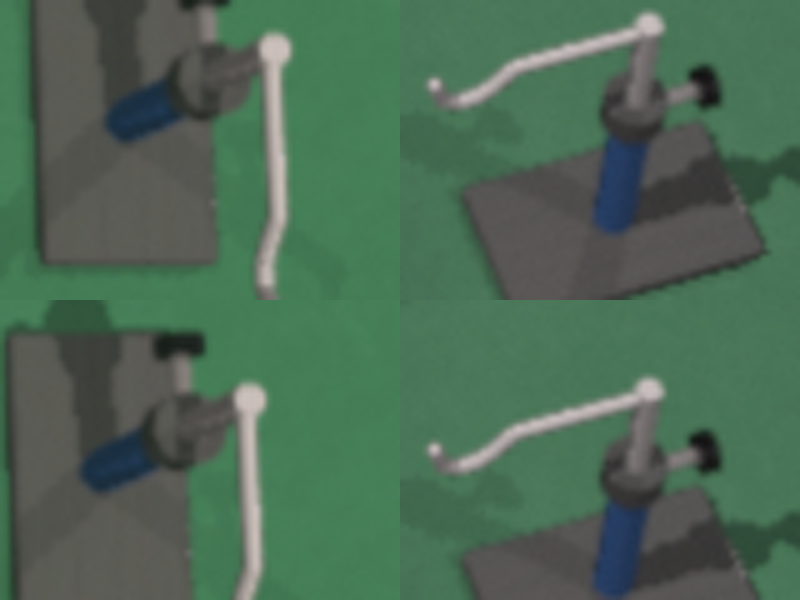

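The crops confirm it: the orange block lies across the grey posts, with its top face from about (216,236) to (255,245) in the top view. The bail runs from (338.6,219.4) to (372,212) in the top view, which is (338.6,251.6) to (351.4,268) in the side view. The post's arm top is at (510,205) top and (392.6,328) side, and the hook tip is at (349.8,340.4) side. Next I'll fit the handle box and triangulate the rest.

```bash
cat > fit.py <<'E'
from h import *
from scipy.optimize import minimize
def omask(f,box):
    hsv=cv2.cvtColor(f["image"],cv2.COLOR_RGB2HSV); m=cv2.inRange(hsv,(5,170,90),(17,255,255)); o=np.zeros_like(m)
    x0,y0,x1,y1=box;o[y0:y1,x0:x1]=m[y0:y1,x0:x1];return o
def box_pts(p):  # x,y,z,yaw : handle 18x80x45
    c,s=np.cos(p[3]),np.sin(p[3])
    g=np.array([[a*.009,b*.04,d*.0225] for a in(-1,1) for b in(-1,1) for d in(-1,1)])
    return g@np.array([[c,s,0],[-s,c,0],[0,0,1]])+p[:3]
def cost(p,L):
    t=0
    for f,m in L:
        h=cv2.convexHull((proj(f,box_pts(p))*16).round().astype(np.int32))
        a=np.zeros((480*1,640),np.uint8); cv2.fillConvexPoly(a,h,255,cv2.LINE_AA,4)
        t+=np.abs(a.astype(float)-m).sum()/255
    return t
def fit(p0,L,fixz=None):
    def full(q): return np.array(q) if fixz is None else np.array([q[0],q[1],fixz,q[2]/1])
    q0=np.array(p0) if fixz is None else np.array([p0[0],p0[1],p0[3]])
    st=np.array([.01,.01,.01,.1]) if fixz is None else np.array([.01,.01,.1])
    n=len(q0);S=np.vstack([q0]+[q0+st*np.eye(n)[i] for i in range(n)])
    r=minimize(lambda q:cost(full(q),L),q0,method="Nelder-Mead",options=dict(initial_simplex=S,xatol=1e-4,fatol=.1,maxiter=400))
    return full(r.x),r.fun
E
python3 - <<'E'
from fit import *; import pickle
np.set_printoptions(precision=4,suppress=True)
fs,ft=pickle.load(open("f0.pkl","rb"))
ms=omask(fs,(285,180,310,222));mt=omask(ft,(205,225,265,260)); print((ms>0).sum(),(mt>0).sum())
p0=tri(ft,(235,243),fs,(299,204));print(p0)
p0=[*p0[0][:2],.1075,0]
for L in([(ft,mt),(fs,ms)],[(ft,mt)],[(fs,ms)]): p,c=fit(p0,L,.1075);print("handle",p[:3],np.degrees(p[3]),c)
a,ea=tri(ft,(338.6,219.4),fs,(338.6,251.6));b,eb=tri(ft,(372,212),fs,(351.4,268))
print("bail",a,ea,b,eb,(a+b)/2,np.linalg.norm(a-b),"yaw",np.degrees(np.arctan2(*(a-b)[[0,1]]*[-1,1])))
print("post top",tri(ft,(510,205),fs,(392.6,328)))
print("elbow",tri(ft,(511,239),fs,(366,336.6)))
print("tip",tri(ft,(513,258),fs,(349.8,340.4)))
print("mug",at_z(ft,(341,147),.03),"crook",at_z(ft,(353,290),.01))
def c(f,x,y,w=60,h=45): return cv2.resize(np.ascontiguousarray(f["image"][y:y+h,x:x+w,::-1]),(400,300),interpolation=cv2.INTER_CUBIC)
cv2.imwrite("pics/m2.png",np.hstack([c(ft,482,225),c(fs,335,315)]))
E
```

```text
170 401
(array([0.5088, 0.272 , 0.0982]), np.float64(0.006556149465975689))
handle [0.5077 0.2687 0.1075] -10.857125189193987 199.49019607843138
handle [0.5072 0.2666 0.1075] -10.466759792552873 119.43921568627451
handle [0.5096 0.2737 0.1075] -12.32459404779338 76.24705882352941
bail [0.5639 0.0596 0.094 ] 0.0054746563947333906 [ 0.579  -0.0088  0.0971] 0.0019396048245085068 [0.5715 0.0254 0.0955] 0.07008869085683435 yaw 12.435010635224758
post top (array([ 0.5856, -0.2634,  0.1705]), np.float64(0.0016328913306749614))
elbow (array([ 0.5217, -0.2657,  0.1665]), np.float64(0.003101540714541116))
tip (array([ 0.4845, -0.2671,  0.1697]), np.float64(0.0013289861518321784))
mug [0.7387 0.0569 0.03  ] crook [0.417 0.022 0.01 ]
```

View pics/m2.png

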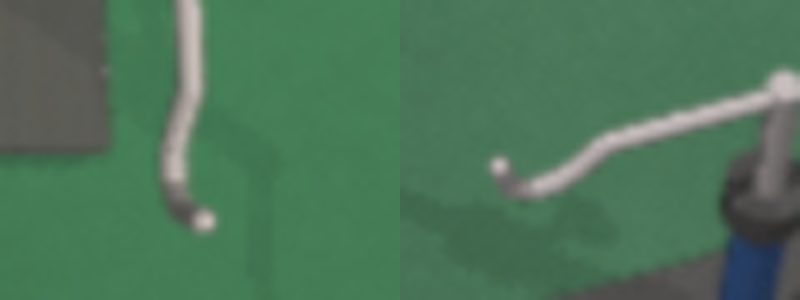

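The close crop shows the hook tip at (512.6,258.1) top and (350,339.7) side. That gives a stand of about (0.500,-0.266), yaw about 2°, seat about 0.155. These match the known offsets of -16, +22 and +85 mm to within 1 mm. I'll refine the handle mask and the bail, then work out the first move.

```bash
sed -i 's/(5,170,90),(17,255,255)/(3,140,60),(20,255,255)/' fit.py; python3 - <<'E'
from fit import *; import pickle
np.set_printoptions(precision=4,suppress=True)
fs,ft=pickle.load(open("f0.pkl","rb"))
ms=omask(fs,(285,180,312,222));mt=omask(ft,(205,225,265,260)); print((ms>0).sum(),(mt>0).sum())
for L in([(ft,mt),(fs,ms)],[(ft,mt)],[(fs,ms)]): p,c=fit([.507,.268,.1075,-.18],L,.1075);print("handle",p[:3],np.degrees(p[3]),c)
p,c=fit([.507,.268,.1075,-.18],[(ft,mt),(fs,ms)]);print("free",p,c)
print("bail top",at_z(ft,(338.6,219.4),.102),at_z(ft,(372,212),.102),"side",at_z(fs,(338.6,251.6),.102),at_z(fs,(351.4,268),.102))
s=bot.observe();R=np.array(s["ee_rot"]);e=np.array(s["ee_pos"])
# yaw so that tool y lines up with handle x axis
p,c=fit([.507,.268,.1075,-.18],[(ft,mt),(fs,ms)],.1075)
hx=np.array([np.cos(p[3]),np.sin(p[3]),0]); l=R.T@hx; a=np.degrees(np.arctan2(-l[0],l[1])); print("yaw",a,a-180,a+180)
print("shift",R.T@(np.array([p[0],p[1],.20])-e), R.T)
E
```

```text
190 426
handle [0.5077 0.2695 0.1075] -10.343447207693938 162.09019607843138
handle [0.5072 0.2687 0.1075] -9.957058595637115 97.58039215686274
handle [0.5083 0.2692 0.1075] -11.088992570863212 60.84313725490196
free [ 0.5081  0.2693  0.1019 -0.18  ] 155.69411764705882
bail top [0.5598 0.0602 0.102 ] [ 0.5771 -0.0081  0.102 ] side [0.5642 0.0524 0.102 ] [ 0.5784 -0.0129  0.102 ]
yaw 76.9791073352913 -103.0208926647087 256.9791073352913
shift [-0.3592 -0.2012  0.0313] [[-0.918   0.3966 -0.0001]
 [ 0.3966  0.918  -0.0001]
 [ 0.     -0.0001 -1.    ]]
```

>>> play_rows([
  {"x": -0.015, "y": -0.008, "z": 0, "yaw": 4},
  {"x": -0.045, "y": -0.025, "z": 0, "yaw": 10},
  {"x": -0.08, "y": -0.045, "z": 0, "yaw": 17},
  {"x": -0.115, "y": -0.065, "z": 0, "yaw": 25},
  {"x": -0.15, "y": -0.085, "z": 0, "yaw": 33},
  {"x": -0.185, "y": -0.104, "z": 0.005, "yaw": 41},
  {"x": -0.22, "y": -0.123, "z": 0.01, "yaw": 49},
  {"x": -0.255, "y": -0.143, "z": 0.015, "yaw": 57},
  {"x": -0.29, "y": -0.162, "z": 0.02, "yaw": 64},
  {"x": -0.32, "y": -0.179, "z": 0.025, "yaw": 70},
  {"x": -0.345, "y": -0.193, "z": 0.03, "yaw": 75},
  {"x": -0.359, "y": -0.201, "z": 0.031, "yaw": 77},
  {"x": -0.359, "y": -0.201, "z": 0.031, "yaw": 77},
  {"x": -0.359, "y": -0.201, "z": 0.031, "yaw": 77},
], hand=1)

```text
time_s: 2.5
ee_pos: [0.507, 0.2713, 0.2004]
ee_rot: [[0.177, 0.984, -0.0], [0.984, -0.177, 0.001], [0.001, -0.001, -1.0]]
ft_force: [-0.2, -0.2, -0.5]
finger_gap: 1.002
grasp_force: 0.0
```

>>> play_rows([
  {"z": 0.02},
  {"z": 0.05},
  {"z": 0.08},
  {"z": 0.1},
  {"z": 0.111},
  {"z": 0.111},
  {"z": 0.111},
])

```text
$.increments[0]: bad value
```

>>> play_rows([
  {"z": 0},
  {"z": 0},
  {"z": 0},
  {"z": 0},
  {"z": 0},
  {"z": 0},
  {"z": 0},
  {"z": 0},
], hand=0, force=60)

```text
$.increments[0]: bad value
```

>>> play_rows([
  {"x": 0, "y": 0, "z": 0.02, "yaw": 0},
  {"x": 0, "y": 0, "z": 0.05, "yaw": 0},
  {"x": 0, "y": 0, "z": 0.08, "yaw": 0},
  {"x": 0, "y": 0, "z": 0.1, "yaw": 0},
  {"x": 0, "y": 0, "z": 0.111, "yaw": 0},
  {"x": 0, "y": 0, "z": 0.111, "yaw": 0},
  {"x": 0, "y": 0, "z": 0.111, "yaw": 0},
])

```text
time_s: 3.2
ee_pos: [0.5079, 0.2709, 0.0901]
ee_rot: [[0.178, 0.984, 0.001], [0.984, -0.178, 0.001], [0.001, 0.001, -1.0]]
ft_force: [1.2, 0.2, 0.3]
finger_gap: 1.001
grasp_force: 0.0
```

>>> play_rows([
  {"x": 0, "y": 0, "z": 0, "yaw": 0},
  {"x": 0, "y": 0, "z": 0, "yaw": 0},
  {"x": 0, "y": 0, "z": 0, "yaw": 0},
  {"x": 0, "y": 0, "z": 0, "yaw": 0},
  {"x": 0, "y": 0, "z": 0, "yaw": 0},
  {"x": 0, "y": 0, "z": 0, "yaw": 0},
  {"x": 0, "y": 0, "z": 0, "yaw": 0},
  {"x": 0, "y": 0, "z": 0, "yaw": 0},
], hand=0, force=60)

```text
time_s: 4.0
ee_pos: [0.508, 0.2698, 0.0897]
ee_rot: [[0.18, 0.984, 0.001], [0.984, -0.18, 0.0], [0.0, 0.0, -1.0]]
ft_force: [-0.4, -0.8, 6.5]
finger_gap: 0.208
grasp_force: 58.7
```

>>> play_rows([
  {"x": 0, "y": 0, "z": -0.005, "yaw": 0},
  {"x": 0, "y": 0, "z": -0.02, "yaw": 0},
  {"x": 0, "y": 0, "z": -0.045, "yaw": 0},
  {"x": 0, "y": 0, "z": -0.08, "yaw": 0},
  {"x": 0, "y": 0, "z": -0.115, "yaw": 0},
  {"x": 0, "y": 0, "z": -0.14, "yaw": 0},
  {"x": 0, "y": 0, "z": -0.15, "yaw": 0},
  {"x": 0, "y": 0, "z": -0.15, "yaw": 0},
  {"x": 0, "y": 0, "z": -0.15, "yaw": 0},
])

```text
time_s: 4.9
ee_pos: [0.5068, 0.2695, 0.2382]
ee_rot: [[0.18, 0.984, -0.002], [0.984, -0.18, -0.001], [-0.001, -0.001, -1.0]]
ft_force: [-0.5, -0.2, -1.9]
finger_gap: 0.211
grasp_force: 58.5
```

```bash
python3 - <<'E'
from h import *
fs=bot.grab_frame("side"); ft=bot.grab_frame("top")
s=bot.observe(); e=np.array(s["ee_pos"]);print(e,s["ft_force"],s["finger_gap"])
a=proj(fs,e-[0,0,.05])[0].round().astype(int);b=proj(ft,e-[0,0,.05])[0].round().astype(int);print(a,b)
def c(f,x,y,w=80,h=60): return cv2.resize(np.ascontiguousarray(f["image"][y-30:y+30,x-40:x+40,::-1]),(400,300),interpolation=cv2.INTER_CUBIC)
cv2.imwrite("pics/l.png",np.hstack([c(ft,*b),c(fs,*a)]))
E
```

```text
[0.50658681 0.26938237 0.23763946] [ 0.56576694 -0.20128692 -2.032625  ] 0.20680056913111258
[297 181] [227 237]
```

View pics/l.png

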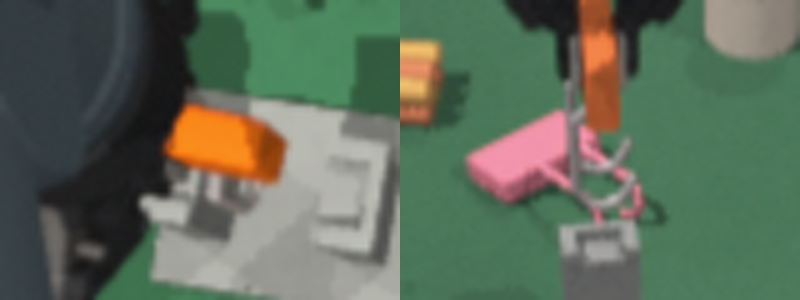

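The side crop shows the orange tool held with its stems on the left at x≈572. Its upturned tips are on the right at (630,145), so the mouth points to world +x. I can therefore approach the bail from the robot side. Now I'll move to 60 mm behind the bail.

>>> play_rows([
  {"x": -0.006, "y": 0.001, "z": 0, "yaw": -1},
  {"x": -0.02, "y": 0.004, "z": 0, "yaw": -2},
  {"x": -0.045, "y": 0.009, "z": 0, "yaw": -5},
  {"x": -0.075, "y": 0.015, "z": 0, "yaw": -8},
  {"x": -0.105, "y": 0.021, "z": 0, "yaw": -11},
  {"x": -0.135, "y": 0.027, "z": 0, "yaw": -14},
  {"x": -0.165, "y": 0.033, "z": 0, "yaw": -17},
  {"x": -0.195, "y": 0.039, "z": 0, "yaw": -20},
  {"x": -0.22, "y": 0.044, "z": 0, "yaw": -22},
  {"x": -0.24, "y": 0.048, "z": 0.01, "yaw": -23},
  {"x": -0.252, "y": 0.051, "z": 0.03, "yaw": -23.5},
  {"x": -0.2545, "y": 0.051, "z": 0.055, "yaw": -23.5},
  {"x": -0.2545, "y": 0.051, "z": 0.08, "yaw": -23.5},
  {"x": -0.2545, "y": 0.051, "z": 0.093, "yaw": -23.5},
  {"x": -0.2545, "y": 0.051, "z": 0.098, "yaw": -23.5},
  {"x": -0.2545, "y": 0.051, "z": 0.098, "yaw": -23.5},
  {"x": -0.2545, "y": 0.051, "z": 0.098, "yaw": -23.5},
])

```text
time_s: 6.7
ee_pos: [0.5127, 0.0103, 0.1421]
ee_rot: [[-0.228, 0.974, 0.001], [0.974, 0.228, 0.0], [-0.0, 0.001, -1.0]]
ft_force: [-0.3, 0.6, -1.6]
finger_gap: 0.205
grasp_force: 58.5
```

```bash
python3 - <<'E'
from fit import *
np.set_printoptions(precision=4,suppress=True)
fs=bot.grab_frame("side"); ft=bot.grab_frame("top")
s=bot.observe(); e=np.array(s["ee_pos"]);R=np.array(s["ee_rot"]);print(e,s["ft_force"],s["finger_gap"]);print(R)
o=e-[0,0,.0747]; hx=R[:,1];hy=R[:,0]
bc=np.array([.570,.0235,.102]);by=np.array([-np.sin(np.radians(13)),np.cos(np.radians(13)),0])
tiles=[]
for f in(ft,fs):
    im=f["image"].copy(); k=6
    u=proj(f,(o+bc)/2)[0].round().astype(int);x0,y0=u[0]-33,u[1]-25
    c=cv2.resize(im[y0:y0+50,x0:x0+66,::-1],None,fx=k,fy=k,interpolation=cv2.INTER_CUBIC)
    def seg(a,b,col):
        q=(proj(f,[a,b])-[x0-.5,y0-.5])*k; q=q.round().astype(int); cv2.line(c,tuple(map(int,q[0])),tuple(map(int,q[1])),col,1)
    for y in(-.016,.016):
        seg(o+hy*y-.015*hx+[0,0,.06],o+hy*y-.015*hx+[0,0,.012],(0,0,255)); seg(o+hy*y+.017*hx+[0,0,.021],o+hy*y+.017*hx+[0,0,.01],(0,0,255))
    seg(bc-.03*by,bc+.03*by,(0,255,255))
    tiles.append(c)
cv2.imwrite("pics/a.png",np.hstack(tiles))
E
```

```text
[0.5128 0.0104 0.1423] [ 0.2058  0.4444 -1.0983] 0.2048169571117813
[[-0.2276  0.9738  0.0019]
 [ 0.9738  0.2276  0.0003]
 [-0.0001  0.0019 -1.    ]]
```

View pics/a.png

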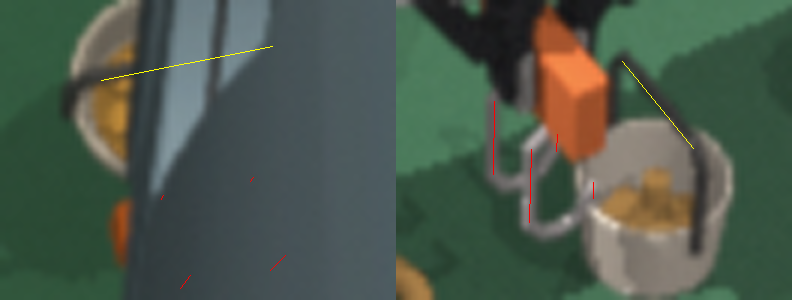

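The side crop confirms the overlay: the prongs (stems at x 492 and 530) and the bail bar, from (620,60) to (693,148), both fit the model to about 2 mm. Next I advance under the bail, then raise slowly.

>>> play_rows([
  {"x": 0, "y": 0.003, "z": 0.002, "yaw": 0},
  {"x": 0, "y": 0.01, "z": 0.002, "yaw": 0},
  {"x": 0, "y": 0.018, "z": 0.002, "yaw": 0},
  {"x": 0, "y": 0.026, "z": 0.002, "yaw": 0},
  {"x": 0, "y": 0.034, "z": 0.002, "yaw": 0},
  {"x": 0, "y": 0.042, "z": 0.002, "yaw": 0},
  {"x": 0, "y": 0.05, "z": 0.002, "yaw": 0},
  {"x": 0, "y": 0.055, "z": 0.002, "yaw": 0},
  {"x": 0, "y": 0.058, "z": 0.002, "yaw": 0},
  {"x": 0, "y": 0.058, "z": 0.002, "yaw": 0},
  {"x": 0, "y": 0.058, "z": 0.002, "yaw": 0},
])

```text
time_s: 7.9
ee_pos: [0.5682, 0.0233, 0.1392]
ee_rot: [[-0.227, 0.974, -0.0], [0.974, 0.227, -0.0], [-0.0, -0.0, -1.0]]
ft_force: [-0.8, -0.7, -1.5]
finger_gap: 0.203
grasp_force: 58.5
```

>>> play_rows([
  {"x": 0, "y": 0, "z": -0.005, "yaw": 0},
  {"x": 0, "y": 0, "z": -0.012, "yaw": 0},
  {"x": 0, "y": 0, "z": -0.018, "yaw": 0},
  {"x": 0, "y": 0, "z": -0.022, "yaw": 0},
  {"x": 0, "y": 0, "z": -0.025, "yaw": 0},
  {"x": 0, "y": 0, "z": -0.028, "yaw": 0},
  {"x": 0, "y": 0, "z": -0.031, "yaw": 0},
  {"x": 0, "y": 0, "z": -0.034, "yaw": 0},
  {"x": 0, "y": 0, "z": -0.037, "yaw": 0},
  {"x": 0, "y": 0, "z": -0.04, "yaw": 0},
  {"x": 0, "y": 0, "z": -0.043, "yaw": 0},
  {"x": 0, "y": 0, "z": -0.045, "yaw": 0},
  {"x": 0, "y": 0, "z": -0.045, "yaw": 0},
])

```text
time_s: 9.2
ee_pos: [0.5687, 0.0235, 0.1846]
ee_rot: [[-0.227, 0.974, 0.001], [0.974, 0.227, 0.0], [-0.0, 0.001, -1.0]]
ft_force: [-0.3, -0.4, -5.8]
finger_gap: 0.205
grasp_force: 58.5
```

The wrist load rose by about 4 N, so the pail is on the hook. Its arch has to go over the stand hook from -x, with the bail at about 0.188 (rim below the hook, bar above the tip). I'll lift first.

>>> play_rows([
  {"x": 0, "y": 0, "z": -0.002, "yaw": 0},
  {"x": 0, "y": 0, "z": -0.006, "yaw": 0},
  {"x": 0, "y": 0, "z": -0.012, "yaw": 0},
  {"x": 0, "y": 0, "z": -0.02, "yaw": 0},
  {"x": 0, "y": 0, "z": -0.028, "yaw": 0},
  {"x": 0, "y": 0, "z": -0.036, "yaw": 0},
  {"x": 0, "y": 0, "z": -0.044, "yaw": 0},
  {"x": 0, "y": 0, "z": -0.052, "yaw": 0},
  {"x": 0, "y": 0, "z": -0.06, "yaw": 0},
  {"x": 0, "y": 0, "z": -0.066, "yaw": 0},
  {"x": 0, "y": 0, "z": -0.07, "yaw": 0},
  {"x": 0, "y": 0, "z": -0.072, "yaw": 0},
  {"x": 0, "y": 0, "z": -0.072, "yaw": 0},
])

```text
time_s: 10.5
ee_pos: [0.5685, 0.0234, 0.2564]
ee_rot: [[-0.227, 0.974, 0.0], [0.974, 0.227, -0.0], [-0.0, 0.0, -1.0]]
ft_force: [-0.3, -0.4, -4.3]
finger_gap: 0.205
grasp_force: 58.5
```

>>> play_rows([
  {"x": -0.001, "y": -0.002, "z": 0, "yaw": 0},
  {"x": -0.003, "y": -0.005, "z": 0, "yaw": 0},
  {"x": -0.006, "y": -0.01, "z": 0, "yaw": 0.5},
  {"x": -0.01, "y": -0.017, "z": 0, "yaw": 1},
  {"x": -0.015, "y": -0.026, "z": 0, "yaw": 1.5},
  {"x": -0.021, "y": -0.036, "z": 0, "yaw": 2},
  {"x": -0.028, "y": -0.047, "z": 0, "yaw": 3},
  {"x": -0.035, "y": -0.059, "z": 0, "yaw": 4},
  {"x": -0.042, "y": -0.071, "z": 0, "yaw": 5},
  {"x": -0.049, "y": -0.083, "z": 0, "yaw": 6},
  {"x": -0.056, "y": -0.095, "z": 0, "yaw": 7},
  {"x": -0.063, "y": -0.107, "z": 0, "yaw": 8},
  {"x": -0.07, "y": -0.119, "z": 0, "yaw": 9},
  {"x": -0.077, "y": -0.131, "z": 0, "yaw": 9.5},
  {"x": -0.084, "y": -0.142, "z": 0, "yaw": 10},
  {"x": -0.09, "y": -0.153, "z": 0, "yaw": 10.5},
  {"x": -0.096, "y": -0.163, "z": 0, "yaw": 11},
  {"x": -0.101, "y": -0.17, "z": 0, "yaw": 11},
  {"x": -0.104, "y": -0.175, "z": 0, "yaw": 11},
  {"x": -0.106, "y": -0.178, "z": 0, "yaw": 11},
])

```text
time_s: 12.5
ee_pos: [0.419, -0.1205, 0.2563]
ee_rot: [[-0.037, 0.999, 0.0], [0.999, 0.037, 0.0], [0.0, 0.0, -1.0]]
ft_force: [0.5, 0.6, -5.0]
finger_gap: 0.201
grasp_force: 58.5
```

>>> play_rows([
  {"x": -0.002, "y": 0, "z": 0, "yaw": 0},
  {"x": -0.005, "y": -0.001, "z": 0, "yaw": 0},
  {"x": -0.01, "y": -0.002, "z": 0, "yaw": 0},
  {"x": -0.017, "y": -0.003, "z": 0, "yaw": 0},
  {"x": -0.026, "y": -0.004, "z": 0, "yaw": 0},
  {"x": -0.036, "y": -0.006, "z": 0, "yaw": 0},
  {"x": -0.047, "y": -0.008, "z": 0, "yaw": 0},
  {"x": -0.058, "y": -0.01, "z": 0, "yaw": 0},
  {"x": -0.069, "y": -0.012, "z": 0, "yaw": 0},
  {"x": -0.08, "y": -0.014, "z": 0, "yaw": 0},
  {"x": -0.091, "y": -0.016, "z": 0, "yaw": 0},
  {"x": -0.102, "y": -0.018, "z": 0, "yaw": 0},
  {"x": -0.113, "y": -0.02, "z": 0, "yaw": 0},
  {"x": -0.123, "y": -0.022, "z": 0, "yaw": 0},
  {"x": -0.132, "y": -0.023, "z": 0, "yaw": 0},
  {"x": -0.139, "y": -0.024, "z": 0, "yaw": 0},
  {"x": -0.144, "y": -0.0245, "z": 0, "yaw": 0},
  {"x": -0.147, "y": -0.0245, "z": 0, "yaw": 0},
  {"x": -0.149, "y": -0.0245, "z": 0, "yaw": 0},
  {"x": -0.149, "y": -0.0245, "z": 0, "yaw": 0},
])

```text
time_s: 14.5
ee_pos: [0.4005, -0.27, 0.2563]
ee_rot: [[-0.037, 0.999, 0.0], [0.999, 0.037, -0.0], [-0.0, 0.0, -1.0]]
ft_force: [-0.1, 0.4, -5.9]
finger_gap: 0.203
grasp_force: 58.5
```

```bash
cat > ov.py <<'E'
import sys
from h import *
np.set_printoptions(precision=4,suppress=True)
fs=bot.grab_frame("side"); ft=bot.grab_frame("top")
s=bot.observe(); e=np.array(s["ee_pos"]);R=np.array(s["ee_rot"]);print(e,s["ft_force"],s["finger_gap"],s["time_s"]);print(R)
o=e-[0,0,.0747]; hx=R[:,1];hy=R[:,0]
st=np.array([.5003,-.2664,.155]);sx=np.array([.9993,.037,0])
tiles=[]
for f in(ft,fs):
    k=4; u=proj(f,(o+st)/2)[0].round().astype(int);x0,y0=max(0,u[0]-49),u[1]-50
    c=np.ascontiguousarray(cv2.resize(f["image"][y0:y0+100,x0:x0+98,::-1],None,fx=k,fy=k,interpolation=cv2.INTER_CUBIC))
    def seg(a,b,col):
        q=(proj(f,[a,b])-[x0-.5,y0-.5])*k; q=q.round().astype(int); cv2.line(c,tuple(map(int,q[0])),tuple(map(int,q[1])),col,1)
    b=o+[0,0,.006]
    seg(b-.03*hy,b+.03*hy,(0,255,255))
    seg(st+sx*.022+[0,0,.0115],st+sx*.085+[0,0,.0115],(0,0,255)); seg(st-sx*.016+[0,0,.015],st+[0,0,-.0035],(0,0,255))
    tiles.append(c)
cv2.imwrite("pics/"+sys.argv[1],np.hstack(tiles))
E
python3 ov.py b.png
```

```text
[ 0.4004 -0.2697  0.2562] [-0.8248 -0.2542 -5.0197] 0.20618307130119565 14.6
[[-0.0377  0.9993 -0.0001]
 [ 0.9993  0.0377  0.0003]
 [ 0.0003 -0.0001 -1.    ]]
```

View pics/b.png

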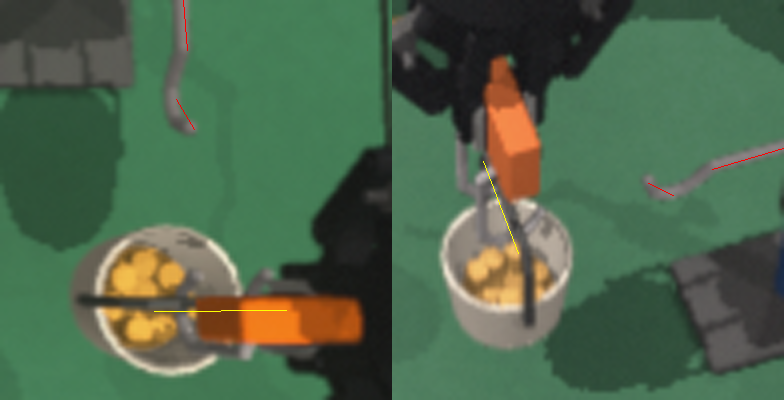

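The crop shows the hook overlay matching the stand, with the tip at (650,183) side. The pail appears to have slid along the prongs toward +y: the bail's left end is at (80,298) and the rim centre at about (170,300) in the top tile. I'll measure that offset.

```bash
python3 - <<'E'
from h import *
np.set_printoptions(precision=4,suppress=True)
e=np.array([.4004,-.2697,.2562]);o=e-[0,0,.0747];st=np.array([.5003,-.2664,.155])
fs=bot.grab_frame("side"); ft=bot.grab_frame("top")
def org(f): 
    u=proj(f,(o+st)/2)[0].round().astype(int); return np.array([max(0,u[0]-49),u[1]-50])
T=lambda x,y:(np.array([x,y])/4+org(ft)-.5); S=lambda x,y:(np.array([x-392,y])/4+org(fs)-.5)
print("rim",tri(ft,T(170,300),fs,S(507,256)), at_z(ft,T(170,300),.137),at_z(fs,S(507,256),.137))
print("left corner",at_z(ft,T(80,298),.188),at_z(ft,T(80,298),.18)," near corner side",at_z(fs,S(527,240),.188))
b=o+[0,0,.006]
print("rim model px",(proj(ft,b-[0,0,.052])[0]-org(ft)+.5)*4,(proj(fs,b-[0,0,.052])[0]-org(fs)+.5)*4+[392,0])
for q in("pail","pail_bail"):
  for n,f in(("t",ft),("s",fs)):
    print(q,n,[(d["location"],(np.array(d["location"])-org(f)+.5)*4,d["confidence"]) for d in bot.look_for(f,q)][:2])
E
```

```text
rim (array([ 0.4044, -0.2685,  0.1348]), np.float64(0.00038340827316411477)) [ 0.4042 -0.2676  0.137 ] [ 0.4042 -0.2699  0.137 ]
left corner [ 0.4043 -0.2058  0.188 ] [ 0.4042 -0.2087  0.18  ]  near corner side [ 0.4082 -0.294   0.188 ]
rim model px [173.1559 307.9806] [500.2286 258.8858]
pail t [([500.6, 300.2], array([144.4, 298.8]), 0.56)]
pail s [([313.7, 360.1], array([112.8, 262.4]), 0.7), ([387.8, 364.6], array([409.2, 280.4]), 0.61)]
pail_bail t [([501.4, 300.2], array([147.6, 298.8]), 0.91), ([340.7, 146.2], array([-495.2, -317.2]), 0.52)]
pail_bail s [([317.0, 364.3], array([126. , 279.2]), 0.79)]
```

The triangulated rim centre is (0.4044, -0.2685, 0.135), with a 0.4 mm ray gap. So the pail is centred on the tool, and what I took for a shift was the leg foot. Rim and bar both clear the hook by more than 10 mm, so I advance along the stand's x.

>>> play_rows([
  {"x": 0, "y": 0.001, "z": 0, "yaw": 0},
  {"x": 0, "y": 0.003, "z": 0, "yaw": 0},
  {"x": 0, "y": 0.006, "z": 0, "yaw": 0},
  {"x": 0, "y": 0.01, "z": 0, "yaw": 0},
  {"x": 0, "y": 0.015, "z": 0, "yaw": 0},
  {"x": 0, "y": 0.02, "z": 0, "yaw": 0},
  {"x": 0, "y": 0.025, "z": 0, "yaw": 0},
  {"x": 0, "y": 0.03, "z": 0, "yaw": 0},
  {"x": 0, "y": 0.035, "z": 0, "yaw": 0},
  {"x": 0, "y": 0.04, "z": 0, "yaw": 0},
  {"x": 0, "y": 0.045, "z": 0, "yaw": 0},
  {"x": 0, "y": 0.05, "z": 0, "yaw": 0},
  {"x": 0, "y": 0.055, "z": 0, "yaw": 0},
  {"x": 0, "y": 0.059, "z": 0, "yaw": 0},
  {"x": 0, "y": 0.062, "z": 0, "yaw": 0},
  {"x": 0, "y": 0.064, "z": 0, "yaw": 0},
  {"x": 0, "y": 0.065, "z": 0, "yaw": 0},
])

```text
time_s: 16.6
ee_pos: [0.4654, -0.2676, 0.2563]
ee_rot: [[-0.037, 0.999, -0.0], [0.999, 0.037, 0.0], [0.0, -0.0, -1.0]]
ft_force: [-0.1, 0.3, -5.1]
finger_gap: 0.203
grasp_force: 58.5
```

>>> play_rows([
  {"x": 0, "y": 0.001, "z": 0, "yaw": 0},
  {"x": 0, "y": 0.003, "z": 0, "yaw": 0},
  {"x": 0, "y": 0.007, "z": 0, "yaw": 0},
  {"x": 0, "y": 0.011, "z": 0, "yaw": 0},
  {"x": 0, "y": 0.015, "z": 0, "yaw": 0},
  {"x": 0, "y": 0.019, "z": 0, "yaw": 0},
  {"x": 0, "y": 0.023, "z": 0, "yaw": 0},
  {"x": 0, "y": 0.027, "z": 0, "yaw": 0},
  {"x": 0, "y": 0.03, "z": 0, "yaw": 0},
  {"x": 0, "y": 0.032, "z": 0, "yaw": 0},
  {"x": 0, "y": 0.033, "z": 0, "yaw": 0},
  {"x": 0, "y": 0.033, "z": 0, "yaw": 0},
  {"x": 0, "y": 0.033, "z": 0, "yaw": 0},
])

```text
time_s: 17.9
ee_pos: [0.4981, -0.2664, 0.2563]
ee_rot: [[-0.037, 0.999, -0.0], [0.999, 0.037, -0.0], [0.0, -0.0, -1.0]]
ft_force: [0.5, -0.0, -5.7]
finger_gap: 0.202
grasp_force: 58.5
```

```bash
python3 ov.py d.png
```

```text
[ 0.4981 -0.2664  0.2563] [-0.1456  0.5277 -5.5931] 0.20135438377416312 18.0
[[-0.0371  0.9993 -0.0001]
 [ 0.9993  0.0371  0.0001]
 [ 0.0001 -0.0001 -1.    ]]
```

View pics/d.png

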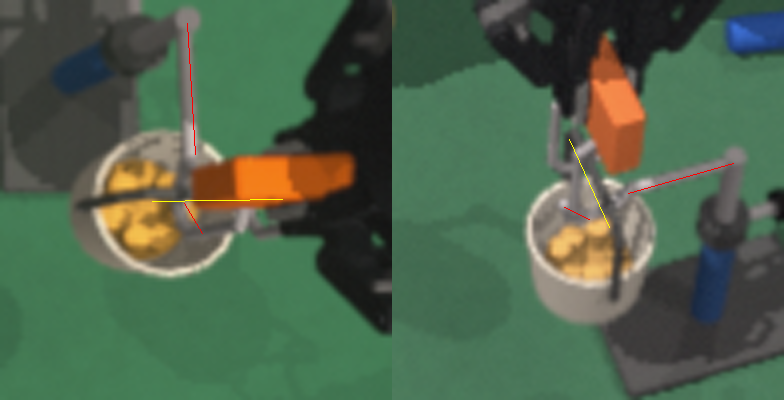

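The picture shows the hook passing under the bar and over the rim, with the pail around the seat and forces unchanged. Lowering slowly now.

>>> play_rows([
  {"x": 0, "y": 0, "z": 0.001, "yaw": 0},
  {"x": 0, "y": 0, "z": 0.003, "yaw": 0},
  {"x": 0, "y": 0, "z": 0.006, "yaw": 0},
  {"x": 0, "y": 0, "z": 0.009, "yaw": 0},
  {"x": 0, "y": 0, "z": 0.012, "yaw": 0},
  {"x": 0, "y": 0, "z": 0.015, "yaw": 0},
  {"x": 0, "y": 0, "z": 0.017, "yaw": 0},
  {"x": 0, "y": 0, "z": 0.018, "yaw": 0},
  {"x": 0, "y": 0, "z": 0.019, "yaw": 0},
  {"x": 0, "y": 0, "z": 0.02, "yaw": 0},
  {"x": 0, "y": 0, "z": 0.021, "yaw": 0},
  {"x": 0, "y": 0, "z": 0.022, "yaw": 0},
  {"x": 0, "y": 0, "z": 0.023, "yaw": 0},
  {"x": 0, "y": 0, "z": 0.024, "yaw": 0},
  {"x": 0, "y": 0, "z": 0.025, "yaw": 0},
  {"x": 0, "y": 0, "z": 0.025, "yaw": 0},
])

```text
time_s: 19.6
ee_pos: [0.4981, -0.2663, 0.2311]
ee_rot: [[-0.037, 0.999, -0.0], [0.999, 0.037, 0.0], [0.0, -0.0, -1.0]]
ft_force: [-0.0, -0.1, -6.2]
finger_gap: 0.197
grasp_force: 58.5
```

>>> play_rows([
  {"x": 0, "y": 0, "z": 0.001, "yaw": 0},
  {"x": 0, "y": 0, "z": 0.002, "yaw": 0},
  {"x": 0, "y": 0, "z": 0.003, "yaw": 0},
  {"x": 0, "y": 0, "z": 0.004, "yaw": 0},
  {"x": 0, "y": 0, "z": 0.005, "yaw": 0},
  {"x": 0, "y": 0, "z": 0.006, "yaw": 0},
  {"x": 0, "y": 0, "z": 0.007, "yaw": 0},
  {"x": 0, "y": 0, "z": 0.008, "yaw": 0},
  {"x": 0, "y": 0, "z": 0.009, "yaw": 0},
  {"x": 0, "y": 0, "z": 0.01, "yaw": 0},
  {"x": 0, "y": 0, "z": 0.011, "yaw": 0},
  {"x": 0, "y": 0, "z": 0.012, "yaw": 0},
  {"x": 0, "y": 0, "z": 0.012, "yaw": 0},
])

```text
time_s: 20.9
ee_pos: [0.4982, -0.2663, 0.2192]
ee_rot: [[-0.037, 0.999, -0.0], [0.999, 0.037, 0.0], [0.0, -0.0, -1.0]]
ft_force: [-0.3, 0.6, -1.7]
finger_gap: 0.205
grasp_force: 59.0
```

The load has gone onto the stand (−1.7 N is the bare tool). I'll lower the prongs clear, then check before withdrawing.

>>> play_rows([
  {"x": 0, "y": 0, "z": 0.002, "yaw": 0},
  {"x": 0, "y": 0, "z": 0.004, "yaw": 0},
  {"x": 0, "y": 0, "z": 0.006, "yaw": 0},
  {"x": 0, "y": 0, "z": 0.009, "yaw": 0},
  {"x": 0, "y": 0, "z": 0.012, "yaw": 0},
  {"x": 0, "y": 0, "z": 0.015, "yaw": 0},
  {"x": 0, "y": 0, "z": 0.018, "yaw": 0},
  {"x": 0, "y": 0, "z": 0.02, "yaw": 0},
  {"x": 0, "y": 0, "z": 0.022, "yaw": 0},
  {"x": 0, "y": 0, "z": 0.022, "yaw": 0},
  {"x": 0, "y": 0, "z": 0.022, "yaw": 0},
])

```text
time_s: 22.0
ee_pos: [0.4983, -0.2664, 0.1973]
ee_rot: [[-0.037, 0.999, 0.0], [0.999, 0.037, -0.0], [-0.0, 0.0, -1.0]]
ft_force: [0.1, 0.5, -0.7]
finger_gap: 0.205
grasp_force: 59.0
```

```bash
python3 ov.py g.png
```

```text
[ 0.4983 -0.2664  0.1974] [ 0.4882 -0.1346 -1.539 ] 0.20614276128434111 22.1
[[-0.0372  0.9993  0.0003]
 [ 0.9993  0.0372 -0.0001]
 [-0.0001  0.0003 -1.    ]]
```

View pics/g.png

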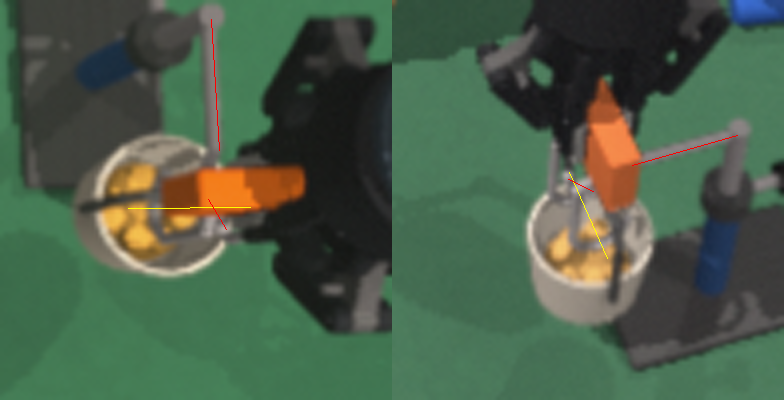

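The picture shows the pail hanging upright on the stand at (585,260) in the side tile, with the prongs lowered inside the arch below the bar. I withdraw level toward -x, then raise.

>>> play_rows([
  {"x": 0, "y": -0.001, "z": 0, "yaw": 0},
  {"x": 0, "y": -0.003, "z": 0, "yaw": 0},
  {"x": 0, "y": -0.006, "z": 0, "yaw": 0},
  {"x": 0, "y": -0.01, "z": 0, "yaw": 0},
  {"x": 0, "y": -0.014, "z": 0, "yaw": 0},
  {"x": 0, "y": -0.018, "z": 0, "yaw": 0},
  {"x": 0, "y": -0.022, "z": 0, "yaw": 0},
  {"x": 0, "y": -0.026, "z": 0, "yaw": 0},
  {"x": 0, "y": -0.03, "z": 0, "yaw": 0},
  {"x": 0, "y": -0.034, "z": 0, "yaw": 0},
  {"x": 0, "y": -0.038, "z": 0, "yaw": 0},
  {"x": 0, "y": -0.042, "z": 0, "yaw": 0},
  {"x": 0, "y": -0.047, "z": 0, "yaw": 0},
  {"x": 0, "y": -0.053, "z": 0, "yaw": 0},
  {"x": 0, "y": -0.06, "z": 0, "yaw": 0},
  {"x": 0, "y": -0.067, "z": 0, "yaw": 0},
  {"x": 0, "y": -0.074, "z": 0, "yaw": 0},
  {"x": 0, "y": -0.08, "z": 0, "yaw": 0},
  {"x": 0, "y": -0.083, "z": 0, "yaw": 0},
  {"x": 0, "y": -0.083, "z": 0, "yaw": 0},
])

```text
time_s: 24.1
ee_pos: [0.4149, -0.2695, 0.1974]
ee_rot: [[-0.037, 0.999, 0.0], [0.999, 0.037, 0.0], [0.0, 0.0, -1.0]]
ft_force: [-0.2, 0.0, -0.7]
finger_gap: 0.201
grasp_force: 59.0
```

```bash
python3 - <<'E'
from h import *
fs=bot.grab_frame("side"); ft=bot.grab_frame("top")
for q in("pail","pail_bail","stand"):
    A,B=[[(d["location"],round(d["confidence"],2)) for d in bot.look_for(f,q)] for f in(ft,fs)]
    print(q,A,B)
    if A and B: print(tri(ft,A[0][0],fs,B[0][0]))
for n,f in(("t",ft),("s",fs)): print(n,"exp pail mid",proj(f,[.5003,-.2664,.081]),"bail",proj(f,[.5003,-.2664,.158]))
E
```

```text
pail [([494.4, 251.8], 0.82)] [([354.8, 355.3], 0.57)]
(array([ 0.50281485, -0.26155565,  0.09336826]), np.float64(0.0005483113776602087))
pail_bail [([493.7, 256.4], 0.86)] [([352.9, 357.6], 0.91)]
(array([ 0.49594941, -0.26264353,  0.08758053]), np.float64(0.004833238723406421))
stand [([479.7, 217.7], 0.87), ([496.6, 256.8], 0.67)] [([389.8, 364.4], 0.81)]
(array([ 0.59288673, -0.26241133,  0.01088799]), np.float64(0.01021099747555275))
t exp pail mid [[494.5040183 253.4892464]] bail [[509.92916856 249.89085225]]
s exp pail mid [[354.02811286 360.21387538]] bail [[355.95491944 341.4983215 ]]
```

The pail matches its expected place on the stand (0.503, -0.262), and the tool is free. I'll raise it and carry it back above the rest.

>>> play_rows([
  {"x": 0, "y": 0, "z": -0.005, "yaw": 0},
  {"x": 0, "y": 0, "z": -0.02, "yaw": 0},
  {"x": 0, "y": 0, "z": -0.035, "yaw": 0},
  {"x": 0.008, "y": 0.002, "z": -0.043, "yaw": 0},
  {"x": 0.025, "y": 0.005, "z": -0.043, "yaw": 0.5},
  {"x": 0.055, "y": 0.012, "z": -0.043, "yaw": 1},
  {"x": 0.09, "y": 0.019, "z": -0.043, "yaw": 2},
  {"x": 0.125, "y": 0.026, "z": -0.043, "yaw": 3},
  {"x": 0.16, "y": 0.034, "z": -0.043, "yaw": 4},
  {"x": 0.195, "y": 0.041, "z": -0.043, "yaw": 5},
  {"x": 0.23, "y": 0.049, "z": -0.043, "yaw": 6},
  {"x": 0.265, "y": 0.056, "z": -0.043, "yaw": 7},
  {"x": 0.3, "y": 0.063, "z": -0.043, "yaw": 8},
  {"x": 0.335, "y": 0.071, "z": -0.043, "yaw": 9},
  {"x": 0.37, "y": 0.078, "z": -0.043, "yaw": 10},
  {"x": 0.405, "y": 0.085, "z": -0.043, "yaw": 11},
  {"x": 0.435, "y": 0.092, "z": -0.043, "yaw": 12},
  {"x": 0.46, "y": 0.097, "z": -0.043, "yaw": 12.5},
  {"x": 0.475, "y": 0.1, "z": -0.043, "yaw": 12.5},
  {"x": 0.48, "y": 0.101, "z": -0.043, "yaw": 12.5},
])

```text
time_s: 26.5
ee_pos: [0.4979, 0.2159, 0.2401]
ee_rot: [[0.177, 0.984, -0.0], [0.984, -0.177, 0.0], [0.0, -0.0, -1.0]]
ft_force: [0.2, -0.4, -1.6]
finger_gap: 0.205
grasp_force: 59.1
```

```bash
python3 - <<'E'
from h import *
np.set_printoptions(precision=4,suppress=True)
s=bot.observe();R=np.array(s["ee_rot"]);print(s["ee_pos"],R.T@(np.array([.508,.2698,.0897])-s["ee_pos"]),np.degrees(np.arctan2(R[1,0],R[0,0])),s["ft_force"],s["time_s"])
E
```

```text
[0.4979 0.2159 0.2401] [0.0549 0.0005 0.1504] 79.80103823999116 [ 0.1638 -0.4198 -1.5812] 26.5
```

>>> play_rows([
  {"x": 0.01, "y": 0, "z": 0, "yaw": 0},
  {"x": 0.03, "y": 0, "z": 0, "yaw": 0},
  {"x": 0.047, "y": 0.0005, "z": 0, "yaw": 0},
  {"x": 0.055, "y": 0.0005, "z": 0, "yaw": 0.2},
  {"x": 0.055, "y": 0.0005, "z": 0.005, "yaw": 0.2},
  {"x": 0.055, "y": 0.0005, "z": 0.02, "yaw": 0.2},
  {"x": 0.055, "y": 0.0005, "z": 0.04, "yaw": 0.2},
  {"x": 0.055, "y": 0.0005, "z": 0.06, "yaw": 0.2},
  {"x": 0.055, "y": 0.0005, "z": 0.08, "yaw": 0.2},
  {"x": 0.055, "y": 0.0005, "z": 0.1, "yaw": 0.2},
  {"x": 0.055, "y": 0.0005, "z": 0.115, "yaw": 0.2},
  {"x": 0.055, "y": 0.0005, "z": 0.125, "yaw": 0.2},
  {"x": 0.055, "y": 0.0005, "z": 0.132, "yaw": 0.2},
  {"x": 0.055, "y": 0.0005, "z": 0.138, "yaw": 0.2},
  {"x": 0.055, "y": 0.0005, "z": 0.142, "yaw": 0.2},
  {"x": 0.055, "y": 0.0005, "z": 0.146, "yaw": 0.2},
  {"x": 0.055, "y": 0.0005, "z": 0.149, "yaw": 0.2},
  {"x": 0.055, "y": 0.0005, "z": 0.15, "yaw": 0.2},
  {"x": 0.055, "y": 0.0005, "z": 0.15, "yaw": 0.2},
])

```text
time_s: 28.4
ee_pos: [0.5088, 0.268, 0.0903]
ee_rot: [[0.183, 0.983, 0.0], [0.983, -0.183, -0.0], [-0.0, 0.0, -1.0]]
ft_force: [-0.7, -0.3, -1.9]
finger_gap: 0.202
grasp_force: 59.1
```

>>> play_rows([
  {"x": 0.001, "y": 0, "z": 0.001, "yaw": 0},
  {"x": 0.001, "y": 0, "z": 0.0015, "yaw": 0},
  {"x": 0.001, "y": 0, "z": 0.0015, "yaw": 0},
  {"x": 0.001, "y": 0, "z": 0.0015, "yaw": 0},
])

```text
time_s: 28.8
ee_pos: [0.5092, 0.2688, 0.0896]
ee_rot: [[0.184, 0.983, 0.0], [0.983, -0.184, 0.0], [0.0, 0.0, -1.0]]
ft_force: [-1.7, -2.0, 6.0]
finger_gap: 0.2
grasp_force: 60.2
```

>>> play_rows([
  {"x": 0, "y": 0, "z": 0, "yaw": 0},
  {"x": 0, "y": 0, "z": 0, "yaw": 0},
  {"x": 0, "y": 0, "z": 0, "yaw": 0},
  {"x": 0, "y": 0, "z": 0, "yaw": 0},
  {"x": 0, "y": 0, "z": 0, "yaw": 0},
  {"x": 0, "y": 0, "z": 0, "yaw": 0},
  {"x": 0, "y": 0, "z": 0, "yaw": 0},
  {"x": 0, "y": 0, "z": 0, "yaw": 0},
], hand=1)

```text
time_s: 29.6
ee_pos: [0.5089, 0.269, 0.0888]
ee_rot: [[0.183, 0.983, 0.0], [0.983, -0.183, -0.0], [-0.0, 0.0, -1.0]]
ft_force: [-0.9, -0.4, 0.1]
finger_gap: 0.999
grasp_force: 0.0
```

>>> play_rows([
  {"x": 0, "y": 0, "z": -0.01, "yaw": 0},
  {"x": 0, "y": 0, "z": -0.03, "yaw": 0},
  {"x": 0, "y": 0, "z": -0.06, "yaw": 0},
  {"x": 0, "y": 0, "z": -0.1, "yaw": 0},
  {"x": 0, "y": 0, "z": -0.14, "yaw": 0},
  {"x": 0, "y": 0, "z": -0.17, "yaw": 0},
  {"x": 0.03, "y": -0.01, "z": -0.18, "yaw": 0},
  {"x": 0.07, "y": -0.02, "z": -0.18, "yaw": 0},
  {"x": 0.11, "y": -0.03, "z": -0.18, "yaw": 0},
  {"x": 0.15, "y": -0.03, "z": -0.18, "yaw": 0},
  {"x": 0.18, "y": -0.03, "z": -0.18, "yaw": 0},
  {"x": 0.2, "y": -0.03, "z": -0.18, "yaw": 0},
  {"x": 0.2, "y": -0.03, "z": -0.18, "yaw": 0},
  {"x": 0.2, "y": -0.03, "z": -0.18, "yaw": 0},
])

```text
time_s: 31.0
ee_pos: [0.5161, 0.4704, 0.269]
ee_rot: [[0.183, 0.983, 0.0], [0.983, -0.183, -0.001], [-0.001, 0.0, -1.0]]
ft_force: [0.8, -0.8, -0.5]
finger_gap: 1.001
grasp_force: 0.0
```

```bash
python3 - <<'E'
from fit import *; import pickle
np.set_printoptions(precision=4,suppress=True)
fs=bot.grab_frame("side"); ft=bot.grab_frame("top")
ms=omask(fs,(285,180,312,222));mt=omask(ft,(205,225,265,260)); print((ms>0).sum(),(mt>0).sum())
p,c=fit([.507,.268,.1075,-.18],[(ft,mt),(fs,ms)],.1075);print("handle",p,c)
a,b=pickle.load(open("f0.pkl","rb"))
for o,n,bx in((a,fs,(262,185,330,245)),(b,ft,(205,215,285,275))):
    x0,y0,x1,y1=bx; print("diff",np.abs(o["image"][y0:y1,x0:x1].astype(int)-n["image"][y0:y1,x0:x1]).mean())
A,B=bot.look_for(ft,"pail")[0],bot.look_for(fs,"pail")[0];print("pail",tri(ft,A["location"],fs,B["location"]))
s=bot.observe();print(s["ee_pos"],s["finger_gap"],s["time_s"])
E
```

```text
175 405
handle [ 0.5081  0.2685  0.1075 -0.2271] 169.8
diff 8.894771241830066
diff 8.010625
pail (array([ 0.5058, -0.2633,  0.0886]), np.float64(0.0030980813214855894))
[0.5165 0.4697 0.2694] 1.0017747120462166 31.2
```

The tool is back within about 1 mm of where it started, the pail hangs at the stand, and the robot is clear of everything.

```bash
python3 -c "
from plant import bot
print(bot.hand_in())"
```

```text
the job is handed in; nothing more can be done
None
```

The pail is hanging by its bail in the stand's hook and the orange lifting hook is back in its rest, both checked in the final camera images; I handed in at about 31 s, and the hand-in returned no verdict.

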